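# Rack the pipe offcuts by length

## Robot

A 6-joint arm with a two-finger parallel gripper is mounted at the origin on a cart in front of the work surface, level with it; the furniture and walls round the work are solid. World frame = base frame: x ahead of the robot, y to its left, z up, the work surface at z = 0. Lengths are in m, angles in rad, forces in N, time in s.
With the tool pointing down it reaches from about 0.4 to 0.925 m from the base axis. Payload 3.4 kg.
Tool frame: the origin (TCP) lies at the very end of the fingers, on their centre line; the grasp point (between the pads) lies 19 mm behind it; z points along the fingers, y is the direction in which the jaws open and shut (so a half turn about z gives the same grasp; the last joint's range is limited). The gripper opens to 85 mm and grips with 20 to 120 N. Pads are 22 mm wide; open, the fingers measure 114 mm over their backs; the gripper's body (76 mm by 85 mm) begins 54 mm behind the grasp point. The pads swing forward as they close: fully open they stand 13 mm farther back than shut.
Start: joints at [-1.187, 0.307, 1.506, -0, 1.328, -0.073], TCP at [0.254, -0.516, 0.231] pointing down, gripper open.
Joint ranges: [-3.12, 3.12], [-1.05, 2.28], [0.14, 2.33], [-1.42, 4.57], [0.1, 2.73], [-2.68, 2.68]. Speed limits (rad/s): [2.57, 2.57, 3.14, 3.14, 3.14, 3.14].

## Interface

Orientations are given as a unit quaternion [w, x, y, z].
In Python, from station import ctrl gives the robot as it stands. The module is installed in compiled form; this text tells all that it offers.
- The arm moves only by the tool move_arm, never from a script. Its argument "increments" is a list of rows, each a list of 3 entries, a list of its own where there are three numbers: the shift along the tool's x, y, z in cm, then the turn, a rotation vector about the tool's x, y, z in degrees, then the closure in counts, from 0 (fully open) to 255 (shut). A call has 1 to 20 rows; each row shifts and turns the pose as measured when the row begins, along the tool's axes as they then stand; what a row does not reach is not made up. A row lasts 1/8 s, in which the tool goes at most 62.5 mm and 10.7 degrees, less where a joint would pass 70% of its speed; a pose out of reach is approached as far as the arm can. A call with a gripper value outside its range is refused whole. The fingers move at their own pace and stop on an object; "grip_force" is the grip in N (left out, the last holds). Time passes only in rows, so rows that do not move let the fingers close. It gives the time, the measured TCP pose, the force and the opening at its end, in the units of the state.
- ctrl.state(): the state, without advancing time (a new reading comes with each control period).
- ctrl.get_image(name): name is "scene" or "top"; returns a dict with "color" (400x640x3 uint8, red, green, blue), "depth" (400x640 float32, m along the optical axis (not along the pixel's ray), 0 where there is no reading), "fx", "fy", "cx", "cy" (pixels), "k1" (the pictures are not rectified: a ray, as slopes to the right and down, at radius r is drawn at 1 + k1 r^2 times it, then the intrinsics apply), "R" (3x3) and "t" (3): a world point X has camera coordinates R X + t. Camera axes: x right, y down, z forward; pixel columns grow to the right and rows downward; lengths in m; the calibration is good to about 2 mm. A picture is of the moment at which its call begins.
- ctrl.sign_off(): hands the job in, once; it reports no verdict.
The state is a dict: "time": time; "q": joint angles; "qvel": joint speeds; "effort": joint torques, N m; "eef_pos": TCP position; "ee_rot": TCP orientation; "force": force on the tool from outside, world axes, zero at the start; "wrist_torque": the same for the moment, N m; "width": finger opening in m.
Only numpy, scipy, OpenCV 4.12 (cv2) and the standard library are available. Lean on these libraries where they do the work, as an engineer would, in place of code of your own. Each camera call takes 0.05 s, during which the arm holds its last target. There are 200 camera calls.

## Task

Stand the four loose pipe offcuts upright on the round pads of the offcut rail, one centred on each pad, in order of height: the shortest on the pad next to the upright bolt, the tallest at the far end. Leave the coil spring, the red magnet and the big nut where they are.

Things in the scene. Friction and masses are not known exactly. Their poses are not given: they have to be found in the camera images.
- offcut_26: steel pipe offcut standing on end, 42 mm outside diameter, 26 mm tall, the shortest, plain bright steel, wall 4.5 mm; origin at the centre of its underside, z along its axis (up)
- offcut_44: steel pipe offcut standing on end, 42 mm outside diameter, 44 mm tall, the second shortest, plain bright steel, wall 4.5 mm; origin at the centre of its underside, z along its axis (up)
- offcut_62: steel pipe offcut standing on end, 42 mm outside diameter, 62 mm tall, the second tallest, rusty brown; origin at the centre of its underside, z along its axis (up)
- offcut_84: steel pipe offcut standing on end, 42 mm outside diameter, 84 mm tall, the tallest, plain bright steel, wall 4.5 mm; origin at the centre of its underside, z along its axis (up)
- offcut_rail: fixed bright steel flat bar 82 x 360 mm, 6 mm thick, lying on the worktop roughly across the robot's view, with four round dark pads 58 mm across standing 3 mm above it (pad tops 9 mm above the worktop). Origin at the centre of its underside, y along its length, x across it, z up; the pad centres lie on its centre line at y = -97.5, -32.5, 32.5 and 97.5 mm
- end_bolt: fixed bolt standing on its hexagon head (27 mm) with its 16 mm thread upward, 60 mm tall, on the centre line of the rail beyond the last pad at one end, 60 mm from that pad's centre (157.5 mm from the rail's centre); it may be at either end, the other end has only a flat 4 mm plug. Origin at the centre of its underside
- spring: bystander: loose steel coil spring standing on end, 31 mm across, 36 mm tall; origin at the centre of its underside
- magnet: bystander: loose red triangular welding magnet lying flat, 72 x 90 x 14 mm; origin at the centre of its underside
- big_nut: bystander: loose rusty hexagon nut lying flat, 36 mm across flats, 17 mm tall; origin at the centre of its underside
There are look-alikes about, which are no part of the job. Leave any orange or yellow look-alike of the offcut_44 alone. Leave any green look-alike of the offcut_62 alone.

How it is judged:
At the end, for the whole second after the job is handed in: Each offcut stands upright (within 0.08 rad) on its pad, released and at rest, its centre within 12 mm of the pad's centre along and across the rail, heights growing pad by pad from the upright bolt: 26, 44, 62, 84 mm (horizontal distance between offcut_26 and end_bolt between 0.048 and 0.072 m and x of offcut_26 in the frame of offcut_rail between -0.012 and 0.012 m and z of offcut_26 in the frame of offcut_rail between 0.005 and 0.013 m and angle between each of offcut_26, offcut_44, offcut_62, offcut_84's own z axis and vertical below 0.08 rad and linear speed of each of offcut_26, offcut_44, offcut_62, offcut_84 below 0.02 m/s and contact force between each of offcut_26, offcut_44, offcut_62, offcut_84 and the fingers below 0.1 N and horizontal distance between offcut_44 and end_bolt between 0.113 and 0.137 m and x of offcut_44 in the frame of offcut_rail between -0.012 and 0.012 m and z of offcut_44 in the frame of offcut_rail between 0.005 and 0.013 m and horizontal distance between offcut_62 and end_bolt between 0.178 and 0.202 m and x of offcut_62 in the frame of offcut_rail between -0.012 and 0.012 m and z of offcut_62 in the frame of offcut_rail between 0.005 and 0.013 m and horizontal distance between offcut_84 and end_bolt between 0.243 and 0.267 m and x of offcut_84 in the frame of offcut_rail between -0.012 and 0.012 m and z of offcut_84 in the frame of offcut_rail between 0.005 and 0.013 m); the robot touches nothing.
It fails at once if the coil spring, the magnet or the big nut is moved more than 20 mm (distance of any of spring, magnet, big_nut from where it was at the start of the episode above 0.02 m).
It also fails if it takes over 80 s, if anything falls off the work surface, if the arm or the gripper's body presses on something with over 40 N, if the wrist force passes 120 N, or if a joint passes its speed limit or range.

## Working session

There is one attempt and no reset: what is moved stays moved. The work goes in short steps, Python scripts to look and compute and a tool call to move; the robot and the scene stay as the last step left them, time stands still between calls to the robot, and variables do not carry over. Pictures are saved under pics/ and viewed, about 12 in all and at most 16, crops included, and the job is handed in when it is done.

Besides the shell and the picture viewer there is one more tool, called after "Call:" as name(argument=value, ...) on one line, values as JSON. move_arm: Moves the arm, as the interface text tells. Its arguments: {"type":"object","properties":{"increments":{"type":"array","items":{"type":"array"}},"grip_force":{"type":"number"}},"required":["increments"]}

```bash
mkdir -p pics
cat > h.py <<'E'
import numpy as np, cv2, pickle
from station import ctrl
def grab(name,tag):
    im=ctrl.get_image(name); cv2.imwrite(f'pics/{tag}.png',im['color'][:,:,::-1]); pickle.dump(im,open(f'pics/{tag}.pkl','wb')); return im
def undist(im,uv):
    uv=np.atleast_2d(np.asarray(uv,float)); d=(uv-[im['cx'],im['cy']])/[im['fx'],im['fy']]; s=d.copy()
    for _ in range(20): s=d/(1+im['k1']*(s**2).sum(1,keepdims=True))
    return s
def plane(im,uv,z):
    s=undist(im,uv); R=np.array(im['R']);t=np.array(im['t'])
    ray=np.c_[s,np.ones(len(s))]@R; c=-R.T@t
    return c+ray*((z-c[2])/ray[:,2])[:,None]
def cloud(im):
    v,u=np.mgrid[:400,:640]; s=undist(im,np.c_[u.ravel(),v.ravel()]); d=im['depth'].ravel()[:,None]
    P=(np.c_[s,np.ones(len(s))]*d-np.array(im['t']))@np.array(im['R']); P[d[:,0]==0]=np.nan
    return P.reshape(400,640,3)
E
python3 - <<'E'
from h import *
for n in('scene','top'):
    im=grab(n,n+'0'); R=np.array(im['R']);print(n,im['fx'],im['k1'],-R.T@im['t'],R.round(2).tolist())
s=ctrl.state();print(s)
E
```

```text
scene 485.91845205563055 -0.02708049336442663 [-0.3772283  -0.53722371  0.57623674] [[0.5, -0.87, -0.01], [-0.39, -0.22, -0.89], [0.77, 0.45, -0.45]]
top 480.6177091182514 -0.08402085746504737 [ 0.09911454 -0.14045446  1.31600873] [[0.31, -0.95, -0.01], [-0.89, -0.29, -0.35], [0.33, 0.11, -0.94]]
{'time': 0.1, 'q': array([-1.18649546e+00,  3.07527138e-01,  1.50753025e+00, -2.66816375e-05,
        1.32839533e+00, -7.34963687e-02]), 'qvel': array([ 7.13646569e-04,  1.39893848e-05, -4.24663646e-04,  5.59746404e-04,
       -2.83289350e-04,  1.29620475e-03]), 'effort': array([ 5.42799608e-04, -4.58528781e+01, -2.52607441e+01, -6.29419401e-05,
        5.56292420e-03, -2.36467844e-05]), 'eef_pos': array([ 0.25387403, -0.51523221,  0.23046128]), 'ee_rot': array([-9.16822545e-04,  9.73915744e-01,  2.26908040e-01, -1.56740144e-04]), 'force': array([-0.15327257,  0.77181579,  0.15243728]), 'wrist_torque': array([-0.00758028, -0.03321844,  0.00871571]), 'width': 0.08498940378462742}
```

View pics/top0.png

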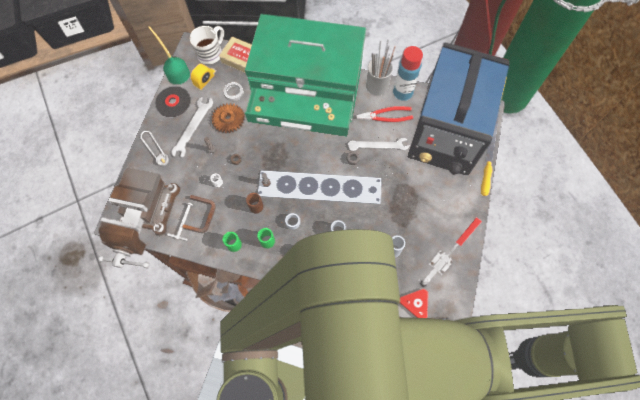

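View pics/scene0.png

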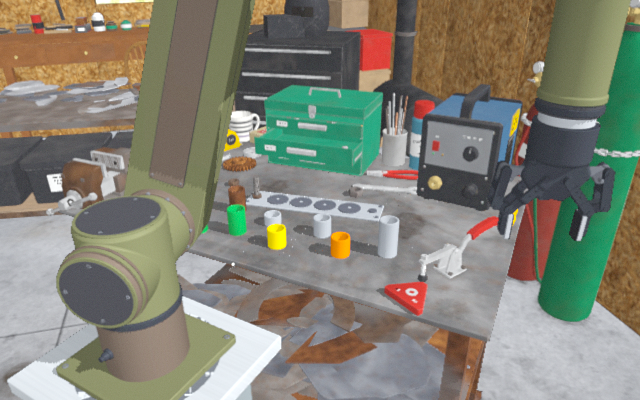

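The top view shows the rail at (260–382, 172–203) with the bolt at its left end (265,180) and the plug at its right (373,189). The rusty offcut is at (255,203), and the steel ones are at (292,220), (338,226) and (398,243). The scene view shows yellow (276,237), orange (340,245) and green (237,220) look-alikes near them. Now I'll measure.

Run:
```python
from h import *
for n,(u0,u1,v0,v1) in {'scene':(200,460,160,320),'top':(190,450,140,310)}.items():
    im=pickle.load(open(f'pics/{n}0.pkl','rb'))
    P=cloud(im); 
    cv2.imwrite(f'pics/{n}0c.png',cv2.resize(im['color'][v0:v1,u0:u1,::-1],None,fx=3,fy=3,interpolation=cv2.INTER_CUBIC))
    z=P[:,:,2]; print(n,'table z',np.nanmedian(z[v0:v1,u0:u1]))
    m=((z>0.017)&(z<0.12)).astype(np.uint8); m[:v0]=0;m[v1:]=0;m[:,:u0]=0;m[:,u1:]=0
    k,l,st,c=cv2.connectedComponentsWithStats(m,connectivity=4)
    for i in range(1,k):
        if st[i,4]<15: continue
        Q=P[l==i]; zt=np.percentile(Q[:,2],95); T=Q[Q[:,2]>zt-0.006]
        print(i,c[i].round(),st[i,4],'ztop',zt.round(3),'top mean',T[:,:2].mean(0).round(3),'ext',np.ptp(T[:,:2],axis=0).round(3),'rgb',im['color'][l==i].mean(0).round())
    hsv=cv2.cvtColor(im['color'],cv2.COLOR_RGB2HSV)
```

```text
scene table z 0.00044064270449788314
1 [239. 161.] 28 ztop 0.022 top mean [0.721 0.375] ext [0.03  0.032] rgb [171. 117.  70.]
3 [338. 163.] 489 ztop 0.076 top mean [0.752 0.031] ext [0.046 0.083] rgb [ 60. 147. 117.]
6 [394. 160.] 16 ztop 0.022 top mean [ 0.959 -0.045] ext [0.021 0.029] rgb [182. 183. 183.]
7 [438. 180.] 1587 ztop 0.114 top mean [ 0.765 -0.239] ext [0.015 0.104] rgb [85. 85. 83.]
8 [256. 185.] 107 ztop 0.066 top mean [0.562 0.189] ext [0.017 0.014] rgb [138. 134. 133.]
9 [236. 207.] 742 ztop 0.062 top mean [0.439 0.16 ] ext [0.131 0.109] rgb [ 71. 150.  84.]
16 [272. 215.] 135 ztop 0.027 top mean [0.471 0.077] ext [0.044 0.04 ] rgb [198. 204. 211.]
17 [322. 222.] 301 ztop 0.045 top mean [ 0.485 -0.053] ext [0.043 0.04 ] rgb [189. 195. 202.]
18 [388. 233.] 683 ztop 0.084 top mean [ 0.479 -0.219] ext [0.044 0.042] rgb [183. 190. 197.]
19 [276. 233.] 322 ztop 0.044 top mean [0.392 0.011] ext [0.045 0.042] rgb [243. 231.   6.]
20 [340. 241.] 342 ztop 0.045 top mean [ 0.428 -0.13 ] ext [0.044 0.041] rgb [242. 157.   2.]
22 [441. 258.] 644 ztop 0.06 top mean [ 0.447 -0.33
[... 383 characters left out ...]
[0.563 0.193] ext [0.014 0.013] rgb [144. 138. 136.]
23 [254. 202.] 209 ztop 0.064 top mean [0.485 0.196] ext [0.041 0.042] rgb [116.  85.  70.]
50 [292. 220.] 86 ztop 0.029 top mean [0.472 0.079] ext [0.04  0.041] rgb [199. 201. 207.]
55 [337. 224.] 79 ztop 0.047 top mean [ 0.495 -0.05 ] ext [0.035 0.039] rgb [176. 178. 183.]
61 [265. 237.] 200 ztop 0.064 top mean [0.398 0.131] ext [0.042 0.042] rgb [ 74. 174.  97.]
67 [231. 241.] 197 ztop 0.064 top mean [0.357 0.216] ext [0.042 0.041] rgb [ 73. 177.  96.]
68 [398. 244.] 169 ztop 0.086 top mean [ 0.483 -0.222] ext [0.041 0.037] rgb [162. 164. 167.]
69 [437. 267.] 218 ztop 0.063 top mean [ 0.442 -0.334] ext [0.087 0.049] rgb [211. 208. 207.]
```

View pics/top0c.png

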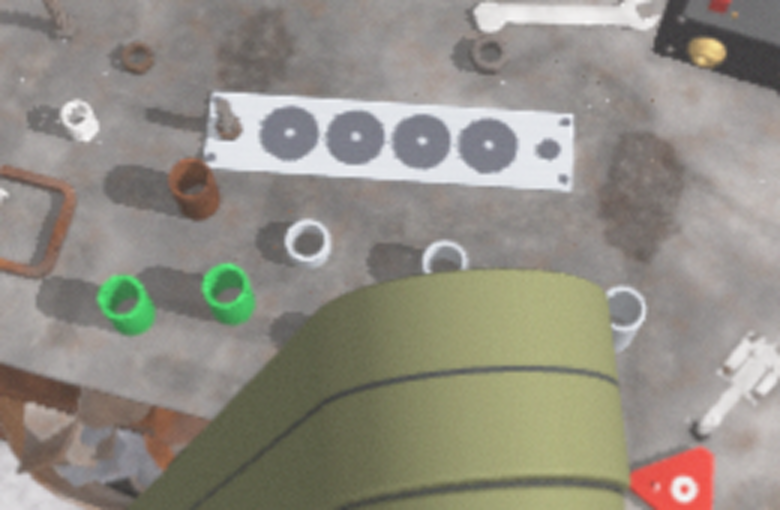

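View pics/scene0c.png

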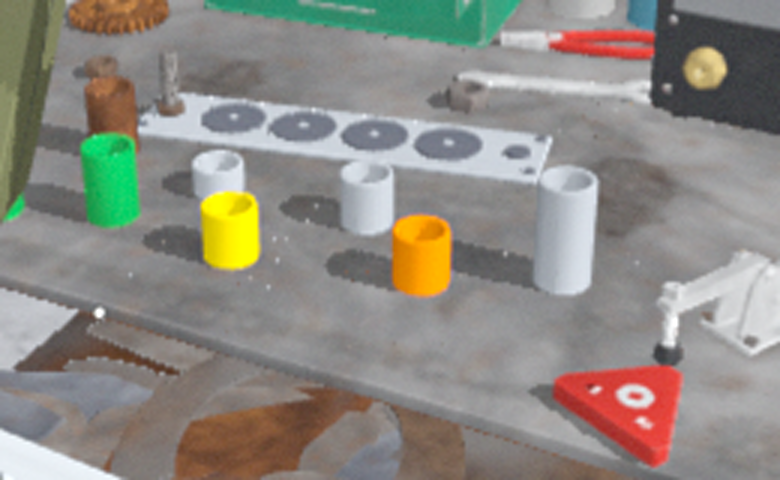

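The crops show four pads in the top view at about (287,184), (309,186), (330,187) and (353,189), with the bolt at the left and the spring at (216,180). Next I'll fit the pads by casting rays from both views.

```bash
cat >> h.py <<'E'
def pads(im,u0,u1,v0,v1):
    P=cloud(im); hsv=cv2.cvtColor(im['color'],cv2.COLOR_RGB2HSV)
    m=((hsv[:,:,2]<150)).astype(np.uint8); b=np.zeros_like(m); b[v0:v1,u0:u1]=m[v0:v1,u0:u1]
    out=[]
    for c in cv2.findContours(b,cv2.RETR_EXTERNAL,cv2.CHAIN_APPROX_NONE)[0]:
        if len(c)<12 : continue
        X=plane(im,c[:,0,:],0.009); h=cv2.minAreaRect((X[:,:2]*1000).astype(np.float32))
        if 45<min(h[1]) and max(h[1])<75: out.append((np.array(h[0])/1000).round(4).tolist()+[np.round(h[1],0).tolist()])
    return sorted(out,key=lambda a:-a[1])
def goto(x,y,z,jaw=None):
    "shift in cm along tool axes and turn (deg, about tool z) to a target; jaw=angle of tool y in world, deg"
    from scipy.spatial.transform import Rotation as Ro
    s=ctrl.state(); q=s['ee_rot']; R=Ro.from_quat([q[1],q[2],q[3],q[0]]); M=R.as_matrix()
    d=R.inv().apply(np.array([x,y,z])-s['eef_pos'])*100
    print('t',s['time'],'pos',s['eef_pos'].round(4),'w',round(s['width'],4),'jaw',np.degrees(np.arctan2(M[1,1],M[0,1])).round(1),'tilt',M[:2,2].round(3),'shift cm',d.round(2),'F',s['force'].round(1))
    if jaw is not None:
        a=np.radians(jaw); z=np.array([0,0,-1.]); yv=np.array([np.cos(a),np.sin(a),0]); T=np.c_[np.cross(yv,z),yv,z]
        print('turn deg',np.degrees((R.inv()*Ro.from_matrix(T)).as_rotvec()).round(1))
E
python3 - <<'E'
from h import *
a=pickle.load(open('pics/top0.pkl','rb'));b=pickle.load(open('pics/scene0.pkl','rb'))
print('top',*pads(a,272,368,165,205),sep='\n');print('scene',*pads(b,258,365,190,218),sep='\n')
# manual centres for check
p=np.array([[290,133],[356,137],[421,141],[488,146]])/3+[190,140]-1/3; print(plane(a,p,.009)[:,:2].round(4).tolist())
p=np.array([[235,117],[303,126],[375,133],[448,143]])/3+[200,160]-1/3; print(plane(b,p,.009)[:,:2].round(4).tolist())
goto(.4715,.078,.15,-3)
E
```

```text
top
[0.5766, 0.1347, [51.0, 53.0]]
[0.5933, 0.0721, [51.0, 53.0]]
[0.6074, 0.0072, [51.0, 50.0]]
[0.6241, -0.0552, [51.0, 50.0]]
scene
[0.5744, 0.1319, [48.0, 52.0]]
[0.589, 0.0685, [47.0, 55.0]]
[0.6041, 0.005, [46.0, 54.0]]
[[0.5768, 0.1338], [0.5925, 0.0707], [0.6078, 0.0089], [0.6228, -0.055]]
[[0.5767, 0.1311], [0.5905, 0.0689], [0.609, 0.0072], [0.6225, -0.0564]]
t 0.1 pos [ 0.2539 -0.5152  0.2305] w 0.085 jaw -63.8 tilt [-0.001  0.002] shift cm [ 45.74 -43.58   8.13] F [-0.2  0.8  0.2]
turn deg [ -0.1  -0.1 -60.8]
```

Call:
move_arm(increments=[[[3.5,-3.3,0.3],[0,0,0],70],[[3.5,-3.3,0.3],[0,0,0],70],[[3.5,-3.3,0.3],[0,0,0],70],[[3.5,-3.3,0.3],[0,0,0],70],[[3.5,-3.3,0.3],[0,0,0],70],[[3.5,-3.3,0.3],[0,0,0],70],[[3.5,-3.3,0.3],[0,0,0],70],[[3.5,-3.3,0.3],[0,0,0],70],[[3.5,-3.3,0.3],[0,0,0],70],[[3.5,-3.3,0.3],[0,0,0],70],[[3.5,-3.3,0.3],[0,0,0],70],[[3.5,-3.3,0.3],[0,0,0],70],[[0,0,0],[0,0,-10],70],[[0,0,0],[0,0,-10],70],[[0,0,0],[0,0,-10],70],[[0,0,0],[0,0,-10],70],[[0,0,0],[0,0,-10],70],[[0,0,0],[0,0,-10],70],[[0,0,0],[0,0,-10],70],[[0,0,0],[0,0,-8],70]], grip_force=40)

```text
time: 2.6
eef_pos: [0.458, 0.0441, 0.1878]
ee_rot: [-0.005, 0.596, 0.803, -0.001]
force: [-0.0, -0.2, 0.1]
width: 0.0618
```

```bash
python3 -c "
from h import *
goto(.4715,.078,.10,13.8)"
```

```text
t 2.6 pos [0.458  0.0441 0.1878] w 0.0618 jaw 16.8 tilt [-0.01   0.004] shift cm [2.79 2.34 8.78] F [-0.  -0.2  0.1]
turn deg [-0.5 -0.4  3. ]
```

Call:
move_arm(increments=[[[1.4,1.2,3],[-0.3,-0.2,1.5],70],[[1.4,1.2,3],[-0.2,-0.2,1.5],70],[[0,0,2.8],[0,0,0],70],[[0,0,0],[0,0,0],70]])

```text
time: 3.1
eef_pos: [0.4735, 0.0785, 0.0976]
ee_rot: [0.001, 0.617, 0.787, 0.0]
force: [-0.0, 0.2, 0.4]
width: 0.062
```

```bash
python3 -c "
from h import *
goto(.4715,.078,.004,13.8)
grab('scene','s1')"
```

```text
t 3.1 pos [0.4735 0.0785 0.0976] w 0.062 jaw 13.8 tilt [ 0.001 -0.   ] shift cm [ 0.   -0.21  9.36] F [-0.   0.2  0.4]
turn deg [ 0.1  0.  -0. ]
```

View pics/s1.png

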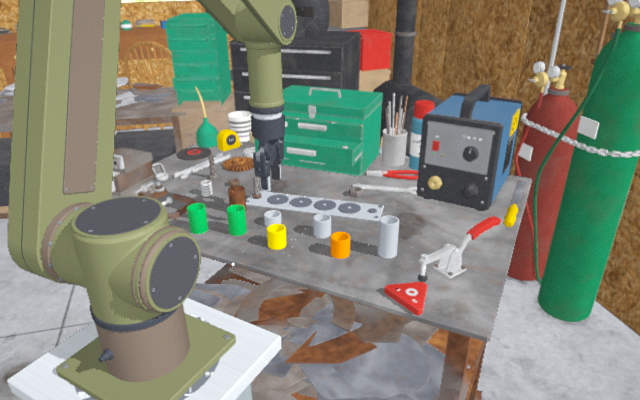

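The gripper tips at (268,188) are directly above offcut_26 at (272,217). I'll descend and grip.

Call:
move_arm(increments=[[[0,-0.1,3],[0,0,0],70],[[0,-0.1,3],[0,0,0],70],[[0,0,2],[0,0,0],70],[[0,0,1.2],[0,0,0],70],[[0,0,0],[0,0,0],130],[[0,0,0],[0,0,0],200],[[0,0,0],[0,0,0],200],[[0,0,0],[0,0,0],200],[[0,0,0],[0,0,0],200]], grip_force=40)

```text
time: 4.28
eef_pos: [0.4825, 0.0779, 0.0134]
ee_rot: [0.009, 0.618, 0.786, 0.007]
force: [0.2, 0.3, -0.6]
width: 0.0401
```

```bash
python3 -c "
from h import *
goto(.576,.133,.08,13.8)"
```

```text
t 4.275 pos [0.4825 0.0779 0.0134] w 0.0401 jaw 13.7 tilt [0.023 0.001] shift cm [ 3.12 10.53 -6.44] F [ 0.2  0.3 -0.6]
turn deg [ 1.3  0.2 -0.1]
```

```bash
python3 -c "
from h import *
im=grab('scene','s2'); t=grab('top','t2')
a=cv2.resize(im['color'][140:260,210:340,::-1],None,fx=4,fy=4,interpolation=3);b=cv2.resize(t['color'][150:270,240:340,::-1],None,fx=4,fy=4,interpolation=3)
cv2.imwrite('pics/c2.png',cv2.resize(np.hstack([a,b]),(800,417)))"
```

```text
(no output)
```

View pics/c2.png

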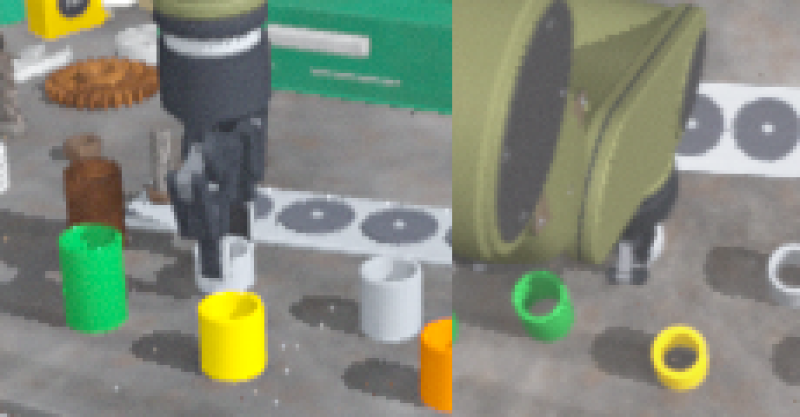

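Offcut_26 sits between the fingers, with the near finger at about (210,240) in the left crop. I'll lift and carry it.

Call:
move_arm(increments=[[[0,0,-2.5],[0.6,0,0],200],[[0,0,-3],[0.6,0.2,0],200],[[0.8,2.7,-1],[0,0,0],200],[[0.8,2.7,0],[0,0,0],200],[[0.8,2.7,0],[0,0,0],200],[[0.5,2.2,0],[0,0,0],200],[[0,0,0],[0,0,0],200]])

```text
time: 5.25
eef_pos: [0.5751, 0.1316, 0.0793]
ee_rot: [-0.001, 0.618, 0.786, -0.001]
force: [0.2, -0.3, 0.0]
width: 0.0403
```

```bash
python3 -c "
from h import *
goto(.576,.133,.04,13.8)
im=grab('scene','s3'); t=grab('top','t3')
a=cv2.resize(im['color'][120:240,210:340,::-1],None,fx=4,fy=4,interpolation=3);b=cv2.resize(t['color'][130:250,240:340,::-1],None,fx=4,fy=4,interpolation=3)
cv2.imwrite('pics/c3.png',cv2.resize(np.hstack([a,b]),(800,417)))"
```

```text
t 5.25 pos [0.5751 0.1316 0.0793] w 0.0403 jaw 13.6 tilt [-0.003 -0.001] shift cm [0.11 0.13 3.93] F [ 0.2 -0.3  0. ]
turn deg [-0.2  0.  -0.2]
```

View pics/c3.png

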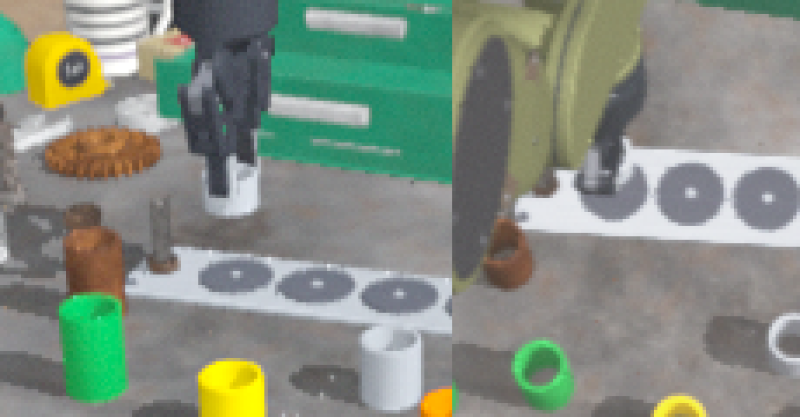

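Offcut_26 is held upright above pad 1. I'll measure its offset from the pad.

Run:
```python
from h import *
im=pickle.load(open('pics/s3.pkl','rb')); P=cloud(im)
hsv=cv2.cvtColor(im['color'],cv2.COLOR_RGB2HSV)
m=(hsv[:,:,2]>140)&(hsv[:,:,1]<60); b=np.zeros_like(m); b[165:185,265:288]=m[165:185,265:288]
Q=P[b]; Q=Q[(Q[:,2]>.05)&(Q[:,2]<.12)&(Q[:,0]<.63)]
from scipy.optimize import least_squares
f=least_squares(lambda c:np.hypot(Q[:,0]-c[0],Q[:,1]-c[1])-.021,[.575,.133],loss='soft_l1',f_scale=.002)
# front outer surface only
r=np.hypot(*(Q[:,:2]-f.x).T); print(len(Q),f.x.round(4),np.abs(r-.021).mean().round(4),'z',np.percentile(Q[:,2],[2,98]).round(4),Q[:,1].min(),Q[:,1].max())
```

```text
168 [0.5722 0.1333] 0.0031 z [0.069  0.1137] 0.11048429015117066 0.15075028460117662
```

Call:
move_arm(increments=[[[0.1,0.2,2.5],[0,0,0],200],[[0,0,1.5],[0,0,0],200],[[0,0,1.0],[0,0,0],200],[[0,0,0.5],[0,0,0],200],[[0,0,0.2],[0,0,0],200],[[0,0,0],[0,0,0],200]])

```text
time: 6.1
eef_pos: [0.5697, 0.1302, 0.0211]
ee_rot: [-0.003, 0.619, 0.786, -0.004]
force: [-0.5, 0.2, -0.6]
width: 0.0399
```

```bash
python3 -c "
from h import *
goto(.576,.133,.0225,13.8)"
```

```text
t 6.1 pos [0.5697 0.1302 0.0211] w 0.0399 jaw 13.6 tilt [-0.009 -0.002] shift cm [ 0.12  0.67 -0.14] F [-0.5  0.2 -0.6]
turn deg [-0.5  0.  -0.2]
```

Call:
move_arm(increments=[[[0.1,0.5,-0.5],[-0.5,0,-0.2],200],[[0,0.2,0],[0,0,0],200],[[0,0,0],[0,0,0],200]])

```text
time: 6.48
eef_pos: [0.5779, 0.1332, 0.0274]
ee_rot: [0.001, 0.617, 0.787, 0.001]
force: [0.2, 0.3, -0.9]
width: 0.0399
```

```bash
python3 -c "
from h import *
goto(.576,.133,.0225,13.8)"
```

```text
t 6.475 pos [0.5779 0.1332 0.0274] w 0.0399 jaw 13.8 tilt [0.003 0.   ] shift cm [ 0.02 -0.19  0.49] F [ 0.2  0.3 -0.9]
turn deg [ 0.1  0.  -0. ]
```

Call:
move_arm(increments=[[[0,0,0.3],[0,0,0],200],[[0,0,0.2],[0,0,0],200],[[0,0,0],[0,0,0],120],[[0,0,0],[0,0,0],80],[[0,0,0],[0,0,0],70],[[0,0,-4],[0,0,0],70],[[0,0,-4],[0,0,0],70],[[0,0,-4],[0,0,0],70],[[0,0,0],[0,0,0],70]])

```text
time: 7.6
eef_pos: [0.5774, 0.1331, 0.1447]
ee_rot: [0.0, 0.617, 0.787, 0.0]
force: [0.5, -0.4, -0.1]
width: 0.0619
```

```bash
cat >> h.py <<'E'
def blobs(tag,box,name='scene',zmin=.014):
    im=grab(name,tag);P=cloud(im);z=P[:,:,2];u0,u1,v0,v1=box
    m=np.zeros(z.shape,np.uint8); m[v0:v1,u0:u1]=((z>zmin)&(z<.12))[v0:v1,u0:u1]
    k,l,st,c=cv2.connectedComponentsWithStats(m,connectivity=4)
    for i in range(1,k):
        if st[i,4]<40: continue
        Q=P[l==i]; zt=np.percentile(Q[:,2],95); T=Q[Q[:,2]>zt-.006]
        print(c[i].round(),st[i,4],'zt',zt.round(3),'mid',((T.min(0)+T.max(0))/2)[:2].round(4),'mean',T[:,:2].mean(0).round(4),'ext',np.ptp(T[:,:2],axis=0).round(3),'rgb',im['color'][l==i].mean(0).round())
    return im
E
python3 -c "
from h import *
goto(.487,-.052,.10,13.8)
im=blobs('s4',(220,420,165,262)); blobs('t4',(240,450,160,260),'top')
cv2.imwrite('pics/c4.png',cv2.resize(im['color'][100:260,200:420,::-1],None,fx=3,fy=3,interpolation=3))"
```

```text
t 7.6 pos [0.5774 0.1331 0.1447] w 0.0619 jaw 13.8 tilt [0.001 0.   ] shift cm [-15.83 -13.19   4.46] F [ 0.5 -0.4 -0.1]
turn deg [ 0.  0. -0.]
[347. 167.] 199 zt 0.063 mid [0.7536 0.019 ] mean [0.7524 0.016 ] ext [0.013 0.034] rgb [ 52. 141. 110.]
[418. 181.] 81 zt 0.091 mid [ 0.7684 -0.183 ] mean [ 0.7682 -0.1838] ext [0.008 0.004] rgb [73. 74. 78.]
[256. 186.] 126 zt 0.066 mid [0.5614 0.1916] mean [0.5607 0.1892] ext [0.017 0.015] rgb [135. 130. 128.]
[236. 208.] 762 zt 0.062 mid [0.4413 0.1608] mean [0.4385 0.1584] ext [0.131 0.111] rgb [ 68. 149.  83.]
[355. 189.] 57 zt 0.019 mid [ 0.7157 -0.0309] mean [ 0.7154 -0.0296] ext [0.039 0.036] rgb [139. 134. 133.]
[277. 193.] 191 zt 0.036 mid [0.5756 0.1338] mean [0.575 0.133] ext [0.04  0.043] rgb [195. 201. 209.]
[322. 222.] 314 zt 0.044 mid [ 0.4865 -0.053 ] mean [ 0.4859 -0.0533] ext [0.047 0.042] rgb [186. 192. 200.]
[388. 233.] 704 zt 0.084 mid [ 0.4804 -0.218 ] mean [ 0.4794 -0.219 ] ext [0.044 0.043] rgb [181. 187. 195.]
[276. 233.] 346 zt 0.044 mid [0.3922 0.0124] mean [0.392  0.0114] ext [0.043 0.042] rgb [243. 230.   2.]
[3
[... 470 characters left out ...]
n [0.4825 0.1898] ext [0.043 0.036] rgb [112.  83.  67.]
[337. 228.] 142 zt 0.047 mid [ 0.4853 -0.0517] mean [ 0.4858 -0.0519] ext [0.038 0.039] rgb [177. 179. 184.]
[265. 237.] 209 zt 0.065 mid [0.3984 0.1303] mean [0.3982 0.1307] ext [0.041 0.042] rgb [ 77. 176.  98.]
[395. 246.] 262 zt 0.085 mid [ 0.4799 -0.2173] mean [ 0.4794 -0.2171] ext [0.042 0.04 ] rgb [158. 159. 164.]
[305. 252.] 130 zt 0.047 mid [0.3931 0.0138] mean [0.3938 0.0131] ext [0.041 0.04 ] rgb [235. 222.  62.]
[358. 252.] 96 zt 0.046 mid [ 0.4318 -0.1271] mean [ 0.4342 -0.125 ] ext [0.038 0.039] rgb [229. 145.  61.]
[444. 256.] 53 zt 0.061 mid [ 0.4869 -0.3494] mean [ 0.4866 -0.3507] ext [0.012 0.02 ] rgb [216. 213. 212.]
```

View pics/c4.png

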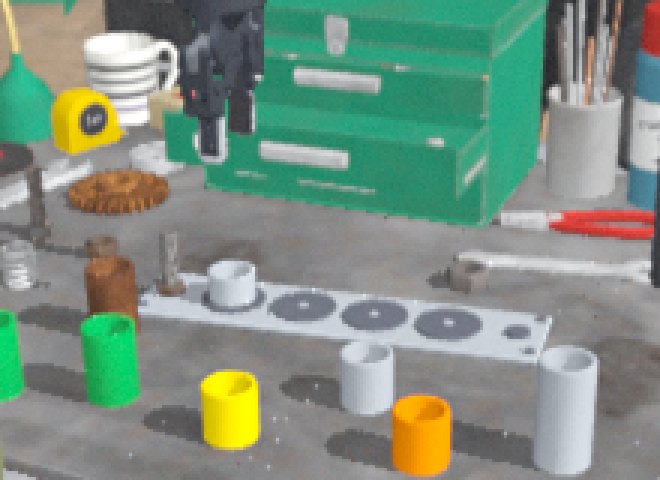

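Offcut_26 stands centred on pad 1, at about (232,285) in the crop, which works out to (0.575, 0.133). Next is offcut_44.

Call:
move_arm(increments=[[[-4,-3.3,0],[0,0,0],70],[[-4,-3.3,0],[0,0,0],70],[[-4,-3.3,1.5],[0,0,0],70],[[-3.8,-3.2,1.5],[0,0,0],70],[[0,0,1.2],[0,0,0],70],[[0,0,0],[0,0,0],70]])

```text
time: 8.45
eef_pos: [0.4767, -0.0552, 0.0907]
ee_rot: [-0.009, 0.617, 0.787, -0.006]
force: [0.6, -0.2, 0.0]
width: 0.062
```

```bash
python3 -c "
from h import *
goto(.486,-.0525,.018,13.8)"
```

```text
t 8.45 pos [ 0.4767 -0.0552  0.0907] w 0.062 jaw 13.9 tilt [-0.021  0.001] shift cm [-0.01  1.11  7.25] F [ 0.6 -0.2  0. ]
turn deg [-1.1 -0.4  0.1]
```

Call:
move_arm(increments=[[[0,0.8,1.5],[-0.8,-0.3,0],70],[[0,0.2,1.5],[-0.2,0,0],70],[[0,0,0],[0,0,0],70]])

```text
time: 8.82
eef_pos: [0.4882, -0.0497, 0.0592]
ee_rot: [-0.001, 0.615, 0.788, -0.0]
force: [-0.3, 0.6, -0.4]
width: 0.0616
```

```bash
python3 -c "
from h import *
goto(.486,-.0525,.018,13.8)"
```

```text
t 8.825 pos [ 0.4882 -0.0497  0.0592] w 0.0616 jaw 14.1 tilt [-0.002  0.001] shift cm [-0.23 -0.27  4.12] F [-0.3  0.6 -0.4]
turn deg [-0.1 -0.1  0.3]
```

Call:
move_arm(increments=[[[-0.1,0,1.5],[0,0,0.2],70],[[-0.1,0,1.2],[0,0,0],70],[[0,0,0.9],[0,0,0],70],[[0,0,0.3],[0,0,0],70],[[0,0,0],[0,0,0],130],[[0,0,0],[0,0,0],200],[[0,0,0],[0,0,0],200],[[0,0,0],[0,0,0],200]], grip_force=40)

```text
time: 9.82
eef_pos: [0.4911, -0.0495, 0.021]
ee_rot: [0.0, 0.615, 0.789, 0.001]
force: [-0.7, -0.9, -1.3]
width: 0.0409
```

```bash
python3 -c "
from h import *
goto(.591,.0695,.09,13.8)"
```

```text
t 9.825 pos [ 0.4911 -0.0495  0.021 ] w 0.0409 jaw 14.1 tilt [0.001 0.001] shift cm [ 9.11 12.6  -6.88] F [-0.7 -0.9 -1.3]
turn deg [ 0.1 -0.   0.3]
```

Call:
move_arm(increments=[[[0,0,-3],[0,0,0],200],[[0.3,0.4,-3],[0,0,0.2],200],[[1.8,2.4,-1],[0,0,0],200],[[2.4,3.2,0],[0,0,0],200],[[2.4,3.2,0],[0,0,0],200],[[2.2,3,0],[0,0,0],200],[[0,0,0],[0,0,0],200]])

```text
time: 10.7
eef_pos: [0.5906, 0.0708, 0.0931]
ee_rot: [0.0, 0.617, 0.787, 0.001]
force: [0.2, 0.3, -2.1]
width: 0.0406
```

```bash
python3 -c "
from h import *
goto(.5905,.0715,.030,13.8)"
```

```text
t 10.7 pos [0.5906 0.0708 0.0931] w 0.0406 jaw 13.7 tilt [0.002 0.002] shift cm [ 0.06 -0.01  6.31] F [ 0.2  0.3 -2.1]
turn deg [ 0.1 -0.1 -0.1]
```

Call:
move_arm(increments=[[[0,0,1.5],[0,0,0],200],[[0,0,1.5],[0,0,0],200],[[0,0,1.2],[0,0,0],200],[[0,0,0.8],[0,0,0],200],[[0,0,0.4],[0,0,0],200],[[0,0,0],[0,0,0],200]])

```text
time: 11.45
eef_pos: [0.5861, 0.0681, 0.0333]
ee_rot: [-0.002, 0.618, 0.786, -0.001]
force: [0.1, -0.6, -0.7]
width: 0.0408
```

```bash
python3 -c "
from h import *
goto(.5905,.0715,.030,13.8)"
```

```text
t 11.45 pos [0.5861 0.0681 0.0333] w 0.0408 jaw 13.6 tilt [-0.005  0.001] shift cm [0.23 0.51 0.33] F [ 0.1 -0.6 -0.7]
turn deg [-0.3 -0.1 -0.2]
```

Call:
move_arm(increments=[[[0.2,0.4,0.0],[-0.2,0,0],200],[[0,0.1,0.2],[0,0,0],200],[[0,0,0.1],[0,0,0],200],[[0,0,0],[0,0,0],200]])

```text
time: 11.95
eef_pos: [0.5922, 0.0716, 0.0315]
ee_rot: [0.0, 0.618, 0.786, 0.001]
force: [-0.8, 0.0, -1.0]
width: 0.0409
```

```bash
python3 -c "
from h import *
goto(.5905,.0715,.030,13.8)"
```

```text
t 11.95 pos [0.5922 0.0716 0.0315] w 0.0409 jaw 13.6 tilt [0.002 0.002] shift cm [ 0.03 -0.17  0.15] F [-0.8  0.  -1. ]
turn deg [ 0.1 -0.1 -0.2]
```

Call:
move_arm(increments=[[[0,0,0.15],[0,0,0],200],[[0,0,0],[0,0,0],120],[[0,0,0],[0,0,0],80],[[0,0,0],[0,0,0],70],[[0,0,-4],[0,0,0],70],[[0,0,-4],[0,0,0],70],[[0,0,-4],[0,0,0],70],[[0,0,0],[0,0,0],70]])

```text
time: 12.95
eef_pos: [0.5924, 0.0714, 0.1536]
ee_rot: [0.0, 0.618, 0.786, 0.001]
force: [-0.3, 1.0, 0.1]
width: 0.0617
```

```bash
python3 -c "
from h import *
goto(.4865,.1955,.10,13.8)
blobs('s5',(220,420,165,262)); blobs('t5',(240,450,160,260),'top')" | grep -v "0.7[0-9]* "
```

```text
t 12.95 pos [0.5924 0.0714 0.1536] w 0.0617 jaw 13.6 tilt [0.002 0.002] shift cm [14.55 -7.39  5.35] F [-0.3  1.   0.1]
turn deg [ 0.1 -0.1 -0.2]
[256. 186.] 124 zt 0.066 mid [0.5644 0.1913] mean [0.5617 0.1895] ext [0.016 0.017] rgb [136. 131. 129.]
[301. 193.] 298 zt 0.053 mid [0.5913 0.0686] mean [0.5911 0.0684] ext [0.045 0.04 ] rgb [188. 194. 201.]
[236. 208.] 763 zt 0.062 mid [0.4421 0.1616] mean [0.4391 0.1593] ext [0.131 0.111] rgb [ 69. 149.  83.]
[277. 193.] 189 zt 0.036 mid [0.5761 0.1352] mean [0.5754 0.133 ] ext [0.044 0.045] rgb [190. 196. 204.]
[388. 234.] 702 zt 0.084 mid [ 0.4817 -0.2191] mean [ 0.479  -0.2191] ext [0.045 0.041] rgb [182. 188. 195.]
[276. 233.] 350 zt 0.044 mid [0.3927 0.0117] mean [0.3921 0.0115] ext [0.044 0.041] rgb [242. 230.   2.]
[340. 242.] 366 zt 0.044 mid [ 0.4301 -0.1304] mean [ 0.4288 -0.1305] ext [0.042 0.041] rgb [241. 155.   2.]
[309. 183.] 148 zt 0.055 mid [0.5916 0.0695] mean [0.5877 0.0666] ext [0.04  0.039] rgb [169. 172. 178.]
[288. 185.] 58 zt 0.04 mid [0.5707 0.125 ] mean [0.5699 0.1227] ext [0.03  0.021] rgb [183. 185. 190.]
[266. 237.] 193 zt 0.064 mid [0.3974 0.128 ] mean [0.3972 0.1268] ext [0.042 0.037] rgb [ 76. 175.  96.]
[395. 246.] 264 zt 0.085 mid [ 0.4799 -0.2169] mean [ 0.4803 -0.2175] ext [0.041 0.042] rgb [159. 160. 165.]
[358. 252.] 96 zt 0.046 mid [ 0.4309 -0.1275] mean [ 0.4332 -0.125 ] ext [0.039 0.04 ] rgb [230. 146.  61.]
[444. 256.] 53 zt 0.06 mid [ 0.486  -0.3481] mean [ 0.4864 -0.3466] ext [0.013 0.021] rgb [217. 214. 213.]
```

Offcut_44 stands at (0.591, 0.069), on pad 2. Next is offcut_62.

Call:
move_arm(increments=[[[3.6,-1.8,0],[0,0,0],70],[[3.6,-1.8,0],[0,0,0],70],[[3.6,-1.8,0.8],[0,0,0],70],[[3.2,-1.7,1.2],[0,0,0],70],[[0,0,1.2],[0,0,0],70],[[0,0,0.6],[0,0,0],70],[[0,0,0],[0,0,0],70]])

```text
time: 13.92
eef_pos: [0.4788, 0.1906, 0.1018]
ee_rot: [-0.008, 0.619, 0.785, -0.008]
force: [-1.4, -0.4, 0.5]
width: 0.062
```

```bash
python3 -c "
from h import *
goto(.486,.1955,.03,13.8)"
```

```text
t 13.925 pos [0.4788 0.1906 0.1018] w 0.062 jaw 13.5 tilt [-0.022 -0.004] shift cm [0.29 0.98 7.16] F [-1.4 -0.4  0.5]
turn deg [-1.3 -0.1 -0.3]
```

Call:
move_arm(increments=[[[0.2,0.6,1.5],[-0.8,0,-0.2],70],[[0.1,0.1,1],[-0.2,0,0],70],[[0,0,0],[0,0,0],70]])

```text
time: 14.3
eef_pos: [0.4874, 0.1935, 0.0762]
ee_rot: [-0.001, 0.619, 0.785, -0.001]
force: [0.5, 0.4, -0.3]
width: 0.0618
```

```bash
python3 -c "
from h import *
goto(.486,.1955,.03,13.8)"
```

```text
t 14.3 pos [0.4874 0.1935 0.0762] w 0.0618 jaw 13.5 tilt [-0.003  0.   ] shift cm [ 0.22 -0.08  4.62] F [ 0.5  0.4 -0.3]
turn deg [-0.2 -0.1 -0.3]
```

Call:
move_arm(increments=[[[0.1,0,1.5],[-0.1,0,-0.2],70],[[0.1,0,1.5],[0,0,0],70],[[0,0,1],[0,0,0],70],[[0,0,0.4],[0,0,0],70],[[0,0,0],[0,0,0],130],[[0,0,0],[0,0,0],200],[[0,0,0],[0,0,0],200],[[0,0,0],[0,0,0],200]], grip_force=40)

```text
time: 15.3
eef_pos: [0.489, 0.1951, 0.0323]
ee_rot: [0.0, 0.619, 0.786, 0.001]
force: [-0.2, -0.0, -2.1]
width: 0.0405
```

```bash
python3 -c "
from h import *
goto(.607,.0065,.15,13.8)"
```

```text
t 15.3 pos [0.489  0.1951 0.0323] w 0.0405 jaw 13.6 tilt [0.002 0.002] shift cm [-21.1    7.07 -11.78] F [-0.2 -0.  -2.1]
turn deg [ 0.1 -0.1 -0.2]
```

Call:
move_arm(increments=[[[0,0,-3],[0,0,0],200],[[0,0,-4],[0,0,0],200],[[0,0,-4],[0,0,0],200],[[-2.5,0.7,-1],[0,0,-0.2],200],[[-4,1.4,0],[0,0,0],200],[[-4,1.4,0],[0,0,0],200],[[-4,1.4,0],[0,0,0],200],[[-4,1.4,0],[0,0,0],200],[[-2.6,0.8,0],[0,0,0],200],[[0,0,0],[0,0,0],200]])

```text
time: 16.55
eef_pos: [0.6113, 0.0019, 0.1553]
ee_rot: [0.001, 0.616, 0.788, 0.002]
force: [-0.5, -0.4, -2.1]
width: 0.0405
```

```bash
python3 -c "
from h import *
goto(.607,.0065,.0415,13.8)"
```

```text
t 16.55 pos [0.6113 0.0019 0.1553] w 0.0405 jaw 13.9 tilt [0.003 0.001] shift cm [ 0.55 -0.35 11.38] F [-0.5 -0.4 -2.1]
turn deg [ 0.2 -0.   0.1]
```

Call:
move_arm(increments=[[[0.4,0,2],[0,0,0],200],[[0.1,0,2.5],[0,0,0],200],[[0,0,2],[0,0,0],200],[[0,0,1.5],[0,0,0],200],[[0,0,1],[0,0,0],200],[[0,0,0.6],[0,0,0],200],[[0,0,0],[0,0,0],200]])

```text
time: 17.42
eef_pos: [0.608, 0.0109, 0.0567]
ee_rot: [-0.0, 0.616, 0.788, 0.002]
force: [-0.9, -0.6, -2.3]
width: 0.0411
```

```bash
python3 -c "
from h import *
goto(.607,.0065,.0415,13.8)"
```

```text
t 17.425 pos [0.608  0.0109 0.0567] w 0.0411 jaw 14.0 tilt [0.002 0.004] shift cm [-0.4  -0.21  1.51] F [-0.9 -0.6 -2.3]
turn deg [ 0.2 -0.2  0.2]
```

Call:
move_arm(increments=[[[-0.3,0,0.4],[0,-0.1,0.1],200],[[-0.1,0,0.4],[0,0,0],200],[[0,0,0.3],[0,0,0],200],[[0,0,0.1],[0,0,0],200],[[0,0,0],[0,0,0],200]])

```text
time: 18.05
eef_pos: [0.6105, 0.0063, 0.0454]
ee_rot: [0.002, 0.617, 0.787, 0.003]
force: [-0.2, 1.1, -1.9]
width: 0.0406
```

```bash
python3 -c "
from h import *
goto(.607,.0065,.0415,13.8)"
```

```text
t 18.05 pos [0.6105 0.0063 0.0454] w 0.0406 jaw 13.9 tilt [0.006 0.002] shift cm [ 0.1  -0.34  0.39] F [-0.2  1.1 -1.9]
turn deg [ 0.4 -0.   0.1]
```

Call:
move_arm(increments=[[[0.05,-0.2,0.2],[0.3,0,0],200],[[0,0,0.15],[0,0,0],200],[[0,0,0],[0,0,0],200]])

```text
time: 18.42
eef_pos: [0.6084, 0.0065, 0.0419]
ee_rot: [0.0, 0.617, 0.787, 0.0]
force: [-0.0, 0.6, -1.9]
width: 0.0402
```

```bash
python3 -c "
from h import *
goto(.607,.0065,.0415,13.8)"
```

```text
t 18.425 pos [0.6084 0.0065 0.0419] w 0.0402 jaw 13.9 tilt [0.001 0.   ] shift cm [ 0.04 -0.13  0.04] F [-0.   0.6 -1.9]
turn deg [ 0.  -0.   0.1]
```

Call:
move_arm(increments=[[[0,0,0.1],[0,0,0],200],[[0,0,0],[0,0,0],140],[[0,0,0],[0,0,0],100],[[0,0,0],[0,0,0],70],[[0,0,0],[0,0,0],70],[[0,0,-4],[0,0,0],70],[[0,0,-4],[0,0,0],70],[[0,0,-4],[0,0,0],70],[[0,0,0],[0,0,0],70]])

```text
time: 19.55
eef_pos: [0.6092, 0.0063, 0.1646]
ee_rot: [0.001, 0.617, 0.787, 0.001]
force: [0.4, -0.2, 0.3]
width: 0.0618
```

```bash
python3 -c "
from h import *
goto(.481,-.218,.13,13.8)
im=blobs('s6',(220,420,165,262))
cv2.imwrite('pics/c6.png',cv2.resize(im['color'][100:260,200:420,::-1],None,fx=3,fy=3,interpolation=3))" | grep -v "0.7[0-9]* "
```

```text
t 19.55 pos [0.6092 0.0063 0.1646] w 0.0618 jaw 13.9 tilt [0.002 0.   ] shift cm [-18.71 -17.83   3.43] F [ 0.4 -0.2  0.3]
turn deg [0.1 0.  0.1]
[256. 186.] 125 zt 0.066 mid [0.5632 0.1902] mean [0.5611 0.1891] ext [0.018 0.011] rgb [112. 108. 106.]
[324. 192.] 410 zt 0.071 mid [0.6074 0.0076] mean [0.6064 0.0065] ext [0.043 0.042] rgb [125.  85.  61.]
[301. 193.] 295 zt 0.054 mid [0.5931 0.0682] mean [0.5913 0.0678] ext [0.045 0.04 ] rgb [179. 185. 193.]
[277. 193.] 191 zt 0.035 mid [0.5763 0.1351] mean [0.5748 0.1338] ext [0.044 0.042] rgb [190. 196. 204.]
[236. 217.] 442 zt 0.062 mid [0.398  0.1278] mean [0.3968 0.1271] ext [0.044 0.042] rgb [ 25. 192.  98.]
[388. 233.] 703 zt 0.084 mid [ 0.4813 -0.2192] mean [ 0.4784 -0.2187] ext [0.046 0.041] rgb [181. 188. 195.]
[276. 233.] 347 zt 0.044 mid [0.3936 0.0113] mean [0.3922 0.0112] ext [0.043 0.041] rgb [242. 230.   2.]
[340. 242.] 371 zt 0.045 mid [ 0.4297 -0.1293] mean [ 0.4283 -0.13  ] ext [0.043 0.041] rgb [241. 154.   2.]
```

View pics/c6.png

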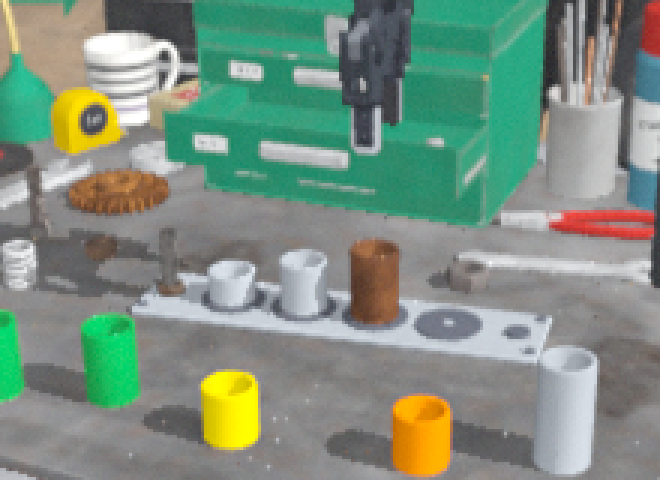

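Offcuts 26, 44 and 62 stand in a row on pads 1–3, at (232,285), (303,283) and (375,282) in the crop. Now offcut_84.

Call:
move_arm(increments=[[[-3.8,-3.6,0],[0,0,0],70],[[-3.8,-3.6,0],[0,0,0],70],[[-3.8,-3.6,0],[0,0,0],70],[[-3.8,-3.6,0.5],[0,0,0],70],[[-3,-2.8,1],[0,0,0],70],[[0,0,1],[0,0,0],70],[[0,0,0],[0,0,0],70]])

```text
time: 20.48
eef_pos: [0.4756, -0.214, 0.1275]
ee_rot: [-0.009, 0.616, 0.788, -0.002]
force: [0.8, 0.2, 1.1]
width: 0.0621
```

```bash
python3 -c "
from h import *
goto(.48,-.218,.045,13.8)"
```

```text
t 20.475 pos [ 0.4756 -0.214   0.1275] w 0.0621 jaw 14.0 tilt [-0.016  0.007] shift cm [-0.58  0.44  8.24] F [0.8 0.2 1.1]
turn deg [-0.8 -0.6  0.2]
```

Call:
move_arm(increments=[[[-0.4,0.2,1.2],[-0.6,-0.4,0.2],70],[[0,0,0.8],[-0.2,-0.2,0],70],[[0,0,0],[0,0,0],70]])

```text
time: 20.85
eef_pos: [0.4795, -0.2142, 0.106]
ee_rot: [-0.001, 0.616, 0.788, 0.001]
force: [-0.2, 0.4, -0.4]
width: 0.0618
```

```bash
python3 -c "
from h import *
goto(.48,-.218,.045,13.8)"
```

```text
t 20.85 pos [ 0.4795 -0.2142  0.106 ] w 0.0618 jaw 14.0 tilt [-0.001  0.002] shift cm [-0.39 -0.04  6.1 ] F [-0.2  0.4 -0.4]
turn deg [-0.  -0.1  0.2]
```

Call:
move_arm(increments=[[[-0.3,0,1],[0,0,0.2],70],[[-0.1,0,1.5],[0,0,0],70],[[0,0,1.5],[0,0,0],70],[[0,0,1.2],[0,0,0],70],[[0,0,0.6],[0,0,0],70],[[0,0,0],[0,0,0],130],[[0,0,0],[0,0,0],200],[[0,0,0],[0,0,0],200],[[0,0,0],[0,0,0],200]], grip_force=40)

```text
time: 21.98
eef_pos: [0.4816, -0.2177, 0.0447]
ee_rot: [-0.0, 0.617, 0.787, 0.001]
force: [1.0, 0.3, -2.9]
width: 0.0416
```

```bash
python3 -c "
from h import *
goto(.6228,-.0555,.12,13.8)"
```

```text
t 21.975 pos [ 0.4816 -0.2177  0.0447] w 0.0416 jaw 13.9 tilt [0.    0.002] shift cm [12.37 17.61 -7.5 ] F [ 1.   0.3 -2.9]
turn deg [ 0.  -0.1  0.1]
```

Call:
move_arm(increments=[[[0,0,-2.5],[0,0,0],200],[[0,0,-3],[0,0,0],200],[[1.2,1.6,-2],[0,0,0],200],[[2.8,4,0],[0,0,0],200],[[2.8,4,0],[0,0,0],200],[[2.8,4,0],[0,0,0],200],[[2.3,3.4,0],[0,0,0],200],[[0,0,0],[0,0,0],200]])

```text
time: 22.98
eef_pos: [0.6221, -0.0572, 0.1223]
ee_rot: [0.0, 0.618, 0.786, 0.002]
force: [-1.3, -0.3, -2.8]
width: 0.0415
```

```bash
python3 -c "
from h import *
goto(.6228,-.0555,.054,13.8)"
```

```text
t 22.975 pos [ 0.6221 -0.0572  0.1223] w 0.0415 jaw 13.7 tilt [0.002 0.002] shift cm [0.14 0.09 6.83] F [-1.3 -0.3 -2.8]
turn deg [ 0.2 -0.1 -0.1]
```

Call:
move_arm(increments=[[[0,0.2,1.5],[0,0,0],200],[[0,0.1,1.8],[0,0,0],200],[[0,0,1.3],[0,0,0],200],[[0,0,0.7],[0,0,0],200],[[0,0,0.4],[0,0,0],200],[[0,0,0],[0,0,0],200]])

```text
time: 23.72
eef_pos: [0.6209, -0.0591, 0.0601]
ee_rot: [-0.002, 0.619, 0.786, -0.0]
force: [-0.1, -0.8, -2.8]
width: 0.0415
```

```bash
python3 -c "
from h import *
goto(.6228,-.0555,.054,13.8)"
```

```text
t 23.725 pos [ 0.6209 -0.0591  0.0601] w 0.0415 jaw 13.5 tilt [-0.004  0.002] shift cm [0.3  0.27 0.61] F [-0.1 -0.8 -2.8]
turn deg [-0.2 -0.2 -0.3]
```

Call:
move_arm(increments=[[[0.25,0.1,0.2],[-0.1,-0.1,-0.2],200],[[0.1,0,0.2],[0,0,0],200],[[0,0,0.1],[0,0,0],200],[[0,0,0],[0,0,0],200]])

```text
time: 24.22
eef_pos: [0.6222, -0.0552, 0.0563]
ee_rot: [0.001, 0.617, 0.787, 0.001]
force: [-1.0, 0.4, -3.3]
width: 0.042
```

```bash
python3 -c "
from h import *
goto(.6228,-.0555,.054,13.8)"
```

```text
t 24.225 pos [ 0.6222 -0.0552  0.0563] w 0.042 jaw 13.8 tilt [0.002 0.   ] shift cm [-0.04  0.05  0.23] F [-1.   0.4 -3.3]
turn deg [ 0.1  0.  -0. ]
```

Call:
move_arm(increments=[[[0,0,0.2],[0,0,0],200],[[0,0,0.1],[0,0,0],200],[[0,0,0],[0,0,0],140],[[0,0,0],[0,0,0],100],[[0,0,0],[0,0,0],70],[[0,0,0],[0,0,0],70],[[0,0,-4],[0,0,0],70],[[0,0,-4],[0,0,0],70],[[0,0,-4],[0,0,0],70],[[0,0,0],[0,0,0],70]])

```text
time: 25.48
eef_pos: [0.6232, -0.0555, 0.1776]
ee_rot: [0.002, 0.617, 0.787, 0.001]
force: [0.5, 0.3, 0.1]
width: 0.0622
```

```bash
python3 -c "
from h import *
goto(.6228,-.0555,.2,13.8)
im=blobs('s7',(220,420,165,262)); t=blobs('t7',(190,450,140,260),'top')
a=cv2.resize(im['color'][100:260,200:400,::-1],None,fx=3,fy=3,interpolation=3);b=cv2.resize(t['color'][140:300,190:390,::-1],None,fx=3,fy=3,interpolation=3)
cv2.imwrite('pics/c7.png',cv2.resize(np.hstack([a,b]),(800,320)))" | grep -v "0.7[0-9]* "
```

```text
t 25.475 pos [ 0.6232 -0.0555  0.1776] w 0.0622 jaw 13.8 tilt [ 0.004 -0.   ] shift cm [ 0.   -0.03 -2.24] F [0.5 0.3 0.1]
turn deg [ 0.2  0.1 -0. ]
[350. 192.] 581 zt 0.093 mid [ 0.6225 -0.0575] mean [ 0.6204 -0.0573] ext [0.045 0.043] rgb [183. 189. 197.]
[256. 186.] 127 zt 0.066 mid [0.5614 0.1891] mean [0.5606 0.1891] ext [0.013 0.015] rgb [118. 114. 112.]
[324. 192.] 412 zt 0.071 mid [0.6076 0.0075] mean [0.6068 0.0064] ext [0.046 0.044] rgb [118.  80.  58.]
[301. 193.] 297 zt 0.053 mid [0.5912 0.0691] mean [0.5908 0.0687] ext [0.045 0.041] rgb [179. 185. 192.]
[277. 193.] 188 zt 0.036 mid [0.5757 0.1348] mean [0.5749 0.1336] ext [0.044 0.044] rgb [187. 194. 201.]
[236. 217.] 440 zt 0.062 mid [0.3991 0.128 ] mean [0.3968 0.1274] ext [0.046 0.041] rgb [ 25. 192.  98.]
[276. 233.] 345 zt 0.045 mid [0.3931 0.0112] mean [0.3924 0.0112] ext [0.043 0.04 ] rgb [243. 230.   2.]
[340. 242.] 364 zt 0.045 mid [ 0.4292 -0.1301] mean [ 0.4284 -0.1302] ext [0.042 0.039] rgb [241. 154.   2.]
[353. 185.] 212 zt 0.094 mid [ 0.613  -0.0572] mean [ 0.6089 -0.0598] ext [0.026 0.036] rgb [158. 161. 165.]
[334. 187.] 42 zt 0.07 mid [ 0.6    -0.0093] mean [ 0.6021 -0.01  ] ext [0.016 0.004] rgb [111.  88.  71.]
[234. 243.] 105 zt 0.063 mid [0.3572 0.2087] mean [0.3537 0.202 ] ext [0.034 0.026] rgb [ 73. 174.  93.]
[305. 252.] 129 zt 0.048 mid [0.3929 0.0138] mean [0.3931 0.0136] ext [0.041 0.041] rgb [234. 221.  60.]
[444. 256.] 53 zt 0.059 mid [ 0.4863 -0.3492] mean [ 0.4861 -0.3485] ext [0.014 0.021] rgb [217. 214. 213.]
```

View pics/c7.png

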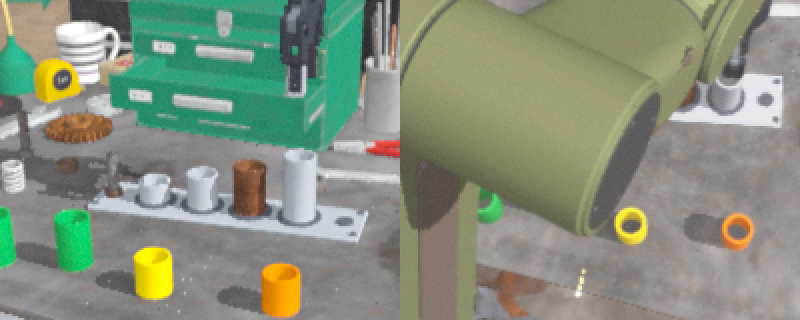

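All four offcuts stand on their pads in the right order, at (154,190), (202,188), (250,187) and (299,186) in the left half. The gripper is clear above them, with TCP z at 0.178 against a top at 0.093. I'm handing in.

```bash
python3 -c "
from h import *
ctrl.sign_off(); s=ctrl.state(); print(s['time'])"
```

```text
the job is handed in; nothing more can be done
the job is handed in; nothing more can be done
```

All four offcuts are standing on the rail pads in height order from the upright bolt: 26, 44, 62, 84 mm. I handed the job in at about 25.5 s of the 80 s allowed.

| Offcut | Last measured centre (m) | Pad centre (m) |
|---|---|---|
| 26 mm | (0.575, 0.134) | (0.576, 0.133) |
| 44 mm | (0.591, 0.069) | (0.591, 0.070) |
| 62 mm | (0.607, 0.007) | (0.607, 0.0065) |
| 84 mm | (0.621, −0.057) | (0.623, −0.0555) |

- **Placing:** Each centre is within about 3 mm of its pad's centre. The tops measured 36, 53, 71 and 93 mm, which fits upright pieces on 9 mm pads.
- **Gripper:** It is open and raised about 85 mm above the tallest offcut.
- **Bystanders:** The arm never worked near the spring, the magnet or the nut, and I saw no change in the spring or the nut. I did not re-measure any of the three, and the magnet was outside the final crops.
- **Weaker checks:** In the last top view the arm hid the 26 and 44 mm offcuts and most of the 62 mm one. It also read the partly hidden 84 mm offcut about 1 cm off in x. The final figures therefore come from the scene camera. Tilt was judged only from the pictures and the top heights.

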